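# Seat a panel blank in the dowelling jig

## Task

Ready the dowelling jig for drilling: the flat wooden blank has slid back under the jig's rear guard, so touch down on its top very slowly (5 mm/s), press, and drag it by friction until it sits home in the corner, its near edge flat against the front fence and its left edge against the side stop. Then swing the keeper bar across the blank. The blank marks easily: never let the fingers press on it with more than 20 N, not even in touching down; and leave the other things alone.

Things in the scene. Friction and masses are not known exactly. Their poses are not given: they have to be found in the camera images.
- jig: the dowelling jig, a wooden fixture fastened to the bench, turned a little from start to start. Base: white laminate 360 (x) x 350 (y) x 12 mm thick. Its frame: origin under the base's centre, on the bench top; x points away from the robot at yaw 0, y to the left, z up. All jig coordinates below are in this frame
- fence_face (a point): foot of the inner face of the jig's front fence, a wooden strip with four steel drill bushes along the robot's side of the base. The face looks to jig +x and lies at jig x = -125 mm, y from -155 to 155; the strip is 30 mm wide and stands 25 mm above the base's top. The point is at jig (-125, 0, 12) mm
- stop_face (a point): foot of the inner face of the jig's side stop, a wooden strip on the left. The face looks to jig -y and lies at jig y = 100 mm, x from -125 (meeting the fence in a corner) to 60; 30 mm wide, 15 mm high above the base's top. The point is at jig (-30, 100, 12) mm
- guard_mouth (a point): foot of the opening of the jig's rear guard, a low plywood hood closed at back and sides, jig x from 75 to 165, y from -140 to 140 mm. The opening looks to the fence (-x) and is 20 mm high; the guard's top is 36 mm above the base's top. The point is at jig (75, 0, 12) mm
- blank_top (a point): centre of the top of the blank, a loose flat wooden panel 180 (its x) x 140 (its y) x 12 mm, 0.24 to 0.36 kg, z up. It lies askew on the jig's base, far end under the guard. Home, its centre is at jig x = -35, y = 30 mm, axes parallel to the jig's. Top non-slip; the underside drags too, so lightly pressed the fingers skid: press down with 10 to 12 N. They slip over it once fence or stop holds it
- keeper (a joint): angle of the keeper, a dark wooden turn-bar on the side stop with a vertical pivot: 0 = parked along the stop, pointing to the fence (jig -x); grows counter-clockwise seen from above; 1.57 = pointing right (jig -y), straight across the blank. Stays where left (drag 0.08 N m); end stops -0.1 and 1.65. Bar 100 x 22 x 12 mm, underside 16 mm above the base's top, 4 mm clear of the blank
- keeper_peg (a point): middle of the round upright wooden peg on the keeper's free end, 16 mm diameter, 30 mm tall, 78 mm from the pivot; the peg's top is 58 mm above the base's top. Push it sideways or grasp it from above
- keeper_hinge (a point): the keeper's pivot axis, at the height of the bar's underside; at (0, 115, 28) mm in the jig's frame
- offcut: wood offcut block, 70 x 35 x 30 mm, lying on the right-hand margin of the jig's base (bystander, leave it alone); origin at its underside
- pencil: flat red carpenter's pencil, 170 mm long, lying on the jig's rear guard (bystander, leave it alone); origin at its underside
- tape: yellow tape measure, 70 x 35 x 65 mm high, standing on the bench to the right of the jig (bystander, leave it alone); origin at its underside
- square: try square, dark wood stock and steel blade, lying on the bench to the left (bystander, leave it alone); origin at its underside
- hammer: hammer lying on the bench to the right (bystander, leave it alone)
- driver: screwdriver lying on the bench to the left, nearer the robot (bystander, leave it alone)
- glue: white bottle with an orange cap, 60 mm across, 170 mm high, standing to the left (bystander, leave it alone); origin at its underside
- mug: blue mug, 80 mm across, standing to the right (bystander, leave it alone); origin at its underside

How it is judged:
By the outcome, as a careful person would: the job done as asked, in the order asked, and still so for the second after the job is handed in, with the robot touching nothing.
It also fails if it takes over 67 s, if anything falls off the work surface, if the arm or the gripper's body presses on something with over 40 N, if the wrist force passes 120 N, or if a joint passes its speed limit or range.

## Robot

A 7-joint arm with a two-finger parallel gripper is mounted at the origin on the work surface. World frame = base frame: x ahead of the robot, y to its left, z up, the work surface at z = 0. Lengths are in m, angles in degrees, forces in N, time in s.
With the tool pointing down it reaches from about 0.35 to 0.9 m from the base axis. Payload 8.1 kg.
Tool frame: the origin (TCP) lies midway between the tips of the shut fingers; the grasp point (between the pads) lies 19 mm behind it; z points along the fingers, y is the direction in which the jaws open and shut (so a half turn about z gives the same grasp; the last joint's range is limited). The gripper opens to 85 mm and grips with 20 to 120 N. Pads are 22 mm wide; open, the fingers measure 114 mm over their backs; the gripper's body (76 mm by 85 mm) begins 54 mm behind the grasp point. The pads swing forward as they close: fully open they stand 13 mm farther back than shut.
Start: joints at [-81.337, 24.895, 1.432, 90.138, -0.665, 64.973, -4.303], TCP at [0.157, 0.605, 0.231] pointing down, gripper open.
Joint ranges: [-149.89, 149.89], [-25.12, 119.58], [-72.63, 75.52], [4.76, 147.25], [-75.54, 255.54], [6.69, 114.76], [-157.13, 157.13]. Speed limits (degrees/s): [127.2, 127.2, 172.46, 172.46, 180, 180, 180].

## Interface

Orientations are given as [roll, pitch, yaw] about the fixed x, y, z axes, in that order (R = Rz(yaw) Ry(pitch) Rx(roll)).
In Python, from bench import env, optics, spotter gives the robot as it stands. The module is installed in compiled form; this text tells all that it offers.
- The arm moves only by the shell command python3 -m pendant 'ROWS' [FORCE]. ROWS is text: rows parted by semicolons, each of 7 numbers parted by spaces: the shift along the tool's x, y, z in mm, then the turn, a rotation vector about the tool's x, y, z in degrees, then the opening in per cent of the stroke, from 0 (shut) to 100 (fully open). A call has 1 to 8 rows; each row shifts and turns the pose as measured when the row begins, along the tool's axes as they then stand; what a row does not reach is not made up. A row lasts 1/10 s, in which the tool goes at most 50 mm and 8.59 degrees, less where a joint would pass 70% of its speed; a pose out of reach is approached as far as the arm can. A call is refused whole if a number of a shift passes 50 or a number of a turn 8.59, either way. A call with a gripper value outside its range is refused whole. The fingers move at their own pace and stop on an object; FORCE is the grip in N (left out, the last holds). Time passes only in rows, so rows that do not move let the fingers close. It gives the time, the measured TCP pose, the force and the opening at its end, in the units of the state.
- env.sense(): the state, without advancing time (a new reading comes with each control period).
- optics.get_image(name): name is "scene" or "side" or "wrist"; returns (picture, depth): 384x512x3 uint8, red, green, blue; 384x512 float32, m along the optical axis (not along the pixel's ray), 0 where there is no reading.
- optics.get_calibration(name): a dict with "K" (3x3 intrinsics, pixels), "view" (4x4, takes a point from world to camera coordinates). Camera axes: x right, y down, z forward; pixel columns grow to the right and rows downward; lengths in m; the calibration is good to about 2 mm. A picture is of the moment at which its call begins: read the wrist's pose just before it. get_calibration takes no time and is no camera call; for the wrist camera it gives the pose at the moment of the call.
- env.close_job(): hands the job in, once; it reports no verdict.
Trained networks look in the newest picture that a camera, given by its name, has taken for a name from the list of things; names that differ only in an ending like _2 or _b are one class to them, and where a whole thing is asked for, a point or a joint stands for the part that bears it (a point fixed in the world has none). Each returns a list of dicts, best first, with "conf" (0 to 1); they miss things now and then, are a little off and sometimes report something else, mostly with a low value. They report only what shows in the picture. A call takes as long as a camera call.
- spotter.cut_out(camera, thing): "pixels" (384x512 bool, what is visible of it).
- spotter.landmark_of(camera, thing): "xyz" ([x, y, z] in m, in world coordinates, good to about 4 mm: a listed point, or the origin of a listed thing).
The state is a dict: "time_s": time; "q": joint angles; "joint_vel": joint speeds; "joint_torque": joint torques, N m; "position": TCP position; "eef_rot": TCP orientation; "wrist_force": force on the tool from outside, world axes, zero at the start; "wrist_torque": the same for the moment, N m; "gripper_width": finger opening in m.
Only numpy, scipy, OpenCV 4.12 (cv2) and the standard library are available. Lean on these libraries where they do the work, as an engineer would, in place of code of your own. Each camera call takes 0.05 s, during which the arm holds its last target. There are 200 camera calls.

## Working session

There is one attempt and no reset: what is moved stays moved. The work goes in short steps, Python scripts to look and compute and a shell command to move; the robot and the scene stay as the last step left them, time stands still between calls to the robot, and variables do not carry over. Pictures are saved under pics/ and viewed, about 8 in all and at most 12, crops included, and the job is handed in when it is done.

```bash
mkdir -p pics; cat > h.py <<'E'
import numpy as np, cv2
from bench import env, optics, spotter
from scipy.spatial.transform import Rotation as R
def lm(cam,t,n=2): 
    r=spotter.landmark_of(cam,t); return [(np.round(d['xyz'],4).tolist(),round(d['conf'],2)) for d in r[:n]]
def tool():
    s=env.sense(); return np.array(s['position']), R.from_euler('xyz',s['eef_rot'],degrees=True).as_matrix()
E
python3 - <<'E'
from h import *
s=env.sense(); print(s)
ims=[]
for c in ["scene","side"]:
    im,d=optics.get_image(c); ims.append(im)
    for t in ["jig","fence_face","stop_face","guard_mouth","blank_top","keeper_peg","keeper_hinge","keeper"]: print(c,t,lm(c,t))
    cv2.imwrite(f"pics/{c}0.png",cv2.cvtColor(cv2.resize(im,(768,576)),cv2.COLOR_RGB2BGR))
E
```

```text
{'time_s': 0.0, 'q': array([-81.3375777 ,  24.93741742,   1.43077634,  90.18876606,
        -0.66350476,  64.97366627,  -4.30215303]), 'joint_vel': array([-0.06118912, -0.05620209, -0.04234821, -0.01580482, -0.08389144,
        0.128876  ,  0.10278131]), 'joint_torque': array([ 5.69818858e-04, -6.70456910e+01,  1.02521751e+00, -3.16213524e+01,
        1.55734102e-02,  1.24448552e-02, -3.32949992e-05]), 'position': array([0.15685397, 0.60447582, 0.23051776]), 'eef_rot': array([-1.79908910e+02,  9.30437637e-03,  1.65456343e+02]), 'wrist_force': array([-0.72938387,  0.36244663,  1.16630199]), 'wrist_torque': array([ 0.01825616, -0.01106889, -0.01714099]), 'gripper_width': 0.08525342895842362}
scene jig []
scene fence_face [([0.4692, -0.0808, 0.0083], 0.9)]
scene stop_face [([0.6546, -0.4253, -0.0023], 0.63), ([0.5401, 0.0361, 0.016], 0.62)]
scene guard_mouth []
scene blank_top [([0.6272, -0.0388, 0.0235], 0.9), ([0.592, -0.205, 0.0132], 0.64)]
scene keeper_peg [([0.4933, 0.0387, 0.0551], 0.74)]
scene keeper_hinge [([0.3097, 0.3088, 0.0009], 0.68), ([0.5747, 0.0597, 0.0285], 0.65)]Traceback (most recent call last):
  File "<stdin>", line 6, in <module>
  File "h.py", line 5, in lm
    r=spotter.landmark_of(cam,t); return [(np.round(d['xyz'],4).tolist(),round(d['conf'],2)) for d in r[:n]]
ValueError: it knows: blank_top, driver, fence_face, glue, guard_mouth, hammer, jig, keeper_hinge, keeper_peg, mug, offcut, pencil, square, stop_face, tape
```

```bash
python3 - <<'E'
from h import *
for c in ["scene","side"]:
    im,d=optics.get_image(c)
    np.savez(f"{c}0.npz",im=im,d=d,K=optics.get_calibration(c)["K"],V=optics.get_calibration(c)["view"])
    for t in ["jig","fence_face","stop_face","guard_mouth","blank_top","keeper_peg","keeper_hinge"]:
        if c=="side" or t in("jig","guard_mouth"): print(c,t,lm(c,t))
    for r in spotter.cut_out(c,"blank_top")[:1]: np.save(f"{c}_blank.npy",r["pixels"]); print(r["conf"],r["pixels"].sum())
    cv2.imwrite(f"pics/{c}0.png",cv2.cvtColor(cv2.resize(im,(768,576)),cv2.COLOR_RGB2BGR))
print(env.sense()['time_s'])
E
```

```text
scene jig []
scene guard_mouth []
0.66 2093
side jig [([0.5913, -0.0548, -0.002], 0.89)]
side fence_face [([0.4662, -0.0789, 0.0091], 0.57)]
side stop_face [([0.545, 0.0369, 0.0112], 0.61)]
side guard_mouth [([0.6686, -0.0424, 0.0099], 0.92)]
side blank_top [([0.6281, -0.041, 0.0239], 0.58)]
side keeper_peg [([0.497, 0.0359, 0.0511], 0.65)]
side keeper_hinge [([0.5716, 0.0552, 0.0281], 0.94), ([0.6682, -0.0424, 0.014], 0.22)]
0.96 1552
1.05
```

View pics/scene0.png

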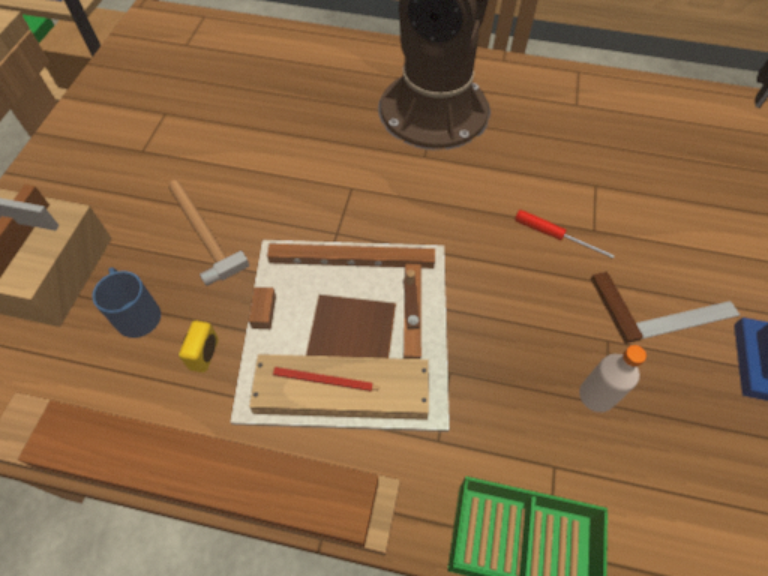

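View pics/side0.png

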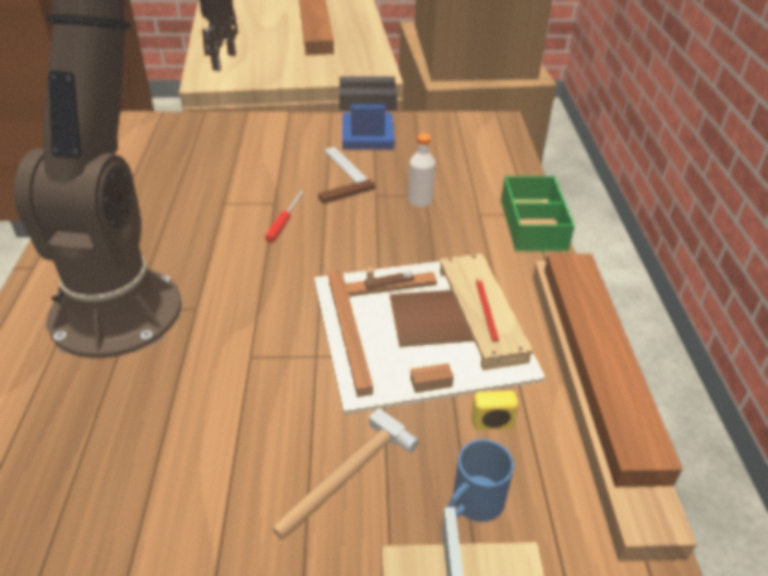

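```bash
cat > fit.py <<'E'
from h import *
def load(c):
    z=np.load(f"{c}0.npz"); return z["im"],z["d"],z["K"],z["V"]
def world(d,K,V):
    v,u=np.mgrid[:384,:512]; P=np.stack([(u-K[0,2])/K[0,0]*d,(v-K[1,2])/K[1,1]*d,d],-1)
    W=np.linalg.inv(V); return P@W[:3,:3].T+W[:3,3]
J={"fence_face":(-125,0),"stop_face":(-30,100),"guard_mouth":(75,0),"keeper_peg":(-78,115),"keeper_hinge":(0,115),"jig":(0,0)}
obs=[("fence_face",.4692,-.0808),("stop_face",.5401,.0361),("keeper_peg",.4933,.0387),("keeper_hinge",.5747,.0597),("jig",.5913,-.0548),
("fence_face",.4662,-.0789),("stop_face",.545,.0369),("guard_mouth",.6686,-.0424),("keeper_peg",.497,.0359),("keeper_hinge",.5716,.0552)]
A=np.array([J[o[0]] for o in obs],float); B=np.array([o[1:] for o in obs])*1000
a=A-A.mean(0); b=B-B.mean(0); th=np.arctan2((a[:,0]*b[:,1]-a[:,1]*b[:,0]).sum(),(a*b).sum())
c,s=np.cos(th),np.sin(th); Rj=np.array([[c,-s],[s,c]]); t=B.mean(0)-Rj@A.mean(0)
if __name__=="__main__":
    print("lm fit",np.degrees(th),t); print(np.round(B-(A@Rj.T+t),1).tolist())
    for cam in ["scene","side"]:
        im,d,K,V=load(cam); P=world(d,K,V)*1000
        j=(P[...,:2]-t)@Rj
        on=(np.abs(j)<210).all(-1)&(d>0)
        hsv=cv2.cvtColor(im,cv2.COLOR_RGB2HSV)
        w=on&(hsv[...,1]<60)&(hsv[...,2]>120)&(P[...,2]<25)&(P[...,2]>0)
        print(cam,"base z",np.median(P[w][:,2]),cv2.minAreaRect(P[w][:,:2].astype(np.float32)))
        m=np.load(f"{cam}_blank.npy")&(d>0); print("blank z",np.median(P[m][:,2]))
        # dewarp on plane z=24 in the fitted jig frame, 2px/mm
        gx,gy=np.meshgrid(np.arange(-190,190,.75),np.arange(-190,190,.75),indexing="ij")
        xy=np.stack([gx,gy],-1)@Rj.T+t
        W=np.concatenate([xy,np.full(gx.shape+(1,),24.)],-1)/1000
        C=W@V[:3,:3].T+V[:3,3]; uv=C[...,:2]/C[...,2:]*[K[0,0],K[1,1]]+[K[0,2],K[1,2]]
        o=cv2.remap(im,uv[...,0].astype(np.float32),uv[...,1].astype(np.float32),cv2.INTER_CUBIC)
        o=o[::-1,::-1]; cv2.imwrite(f"pics/top_{cam}.png",o[...,::-1])
E
python3 fit.py; python3 -c "
import cv2,numpy as np
a=[cv2.imread(f'pics/top_{c}.png')[:,60:450] for c in('scene','side')]
cv2.imwrite('pics/top.png',np.hstack(a))"
```

```text
lm fit 10.883239489569004 [592.55808715 -56.87052299]
[[-0.6, -0.3], [-4.1, 0.4], [-0.9, -2.6], [3.9, 3.6], [-1.3, 2.1], [-3.6, 1.6], [0.8, 1.2], [2.4, 0.3], [2.8, -5.4], [0.8, -0.9]]
scene base z 12.975765969513775 ((593.4207763671875, -72.24606323242188), (360.84228515625, 388.5250244140625), 10.637883186340332)
blank z 24.917069903655054
side base z 14.90092901354223 ((596.228271484375, -71.67256164550781), (366.79150390625, 388.14678955078125), 11.131964683532715)
blank z 26.944847276086428
```

View pics/top.png

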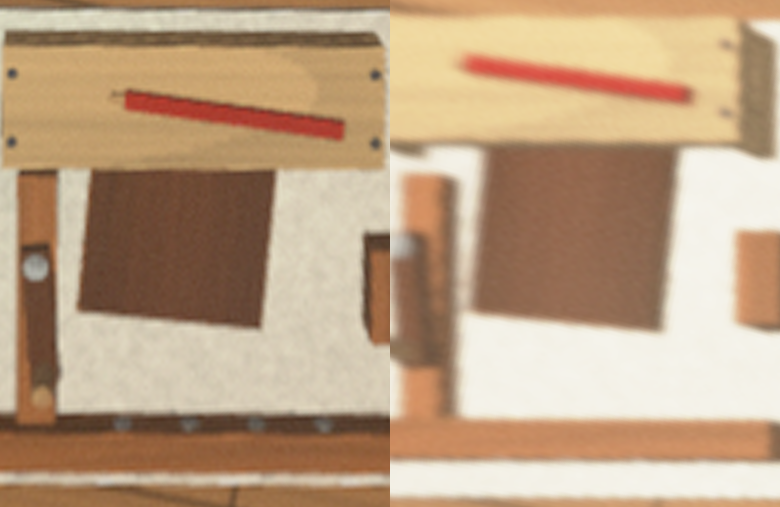

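```bash
cat > go.py <<'E'
# usage: go.py jx jy z(mm) jawyaw(deg rel jig): shift needed in tool axes
import sys
from h import *
TH=10.88; T=np.array([592.5,-57.0])
def jig(p): return R.from_euler('z',-TH,degrees=True).apply(np.append(p[:2]-T,p[2]))
if __name__=="__main__":
    p,M=tool(); s=env.sense(); print("t",round(s['time_s'],2),"jig",np.round(jig(p*1000),1),"F",np.round(s['wrist_force'],1),"w",round(s['gripper_width']*1000,1),"q",np.round(s['q'],0),"rpy",np.round(s['eef_rot'],1))
    if len(sys.argv)>3:
        a=list(map(float,sys.argv[1:])); w=R.from_euler('z',TH,degrees=True).apply(a[:3])+[*T,0]
        print("shift",np.round(M.T@(w-p*1000),1))
        if len(a)>3:
            D=R.from_euler('xyz',[180,0,TH+a[3]],degrees=True).as_matrix(); print("turn",np.round(R.from_matrix(M.T@D).as_rotvec(degrees=True),2))
E
python3 -m pendant '-36 -32 0 0 0 -8.47 0;-30 -37 0 0 0 -8.47 0;-25 -41 0 0 0 -8.47 0;-19 -44 0 0 0 0 0;-19 -44 0 0 0 0 0;-19 -44 0 0 0 0 0;-19 -44 0 0 0 0 0;-19 -44 0 0 0 0 0'
python3 go.py 5 15 60 180
```

```text
time_s: 1.85
position: [0.3746, 0.2839, 0.2301]
eef_rot: [179.7, 0.0, -168.0]
wrist_force: [1.6, 1.2, -0.6]
gripper_width: -0.0
t 1.85 jig [-149.6  375.9  230.1] F [ 1.6  1.2 -0.6] w -0.0 q [-47.  10.   4. 111.  -1.  58.  60.] rpy [ 179.7    0.  -168. ]
shift [-147.5 -364.7  168.3]
turn [0.3  0.04 1.11]
```

```bash

python3 -m pendant '-18 -45 0 0 0 1.1 0;-18 -45 0 0 0 0 0;-18 -45 0 0 0 0 0;-18 -45 0 0 0 0 0;-18 -45 0 0 0 0 0;-18 -45 0 0 0 0 0;-18 -45 0 0 0 0 0;-18 -45 5 0 0 0 0' >/dev/null
python3 go.py 5 15 45 180
```

```text
t 2.65 jig [ -1.2   4.4 226.7] F [-0.   0.2  1.3] w 0.3 q [-12.  22.  17.  97.  -8.  62. 109.] rpy [ 179.6    0.5 -169.1]
shift [ -4.5   9.3 181.8]
turn [0.42 0.52 0.07]
```

```bash

python3 -m pendant '-4 9 0 0.4 0.5 0 0;0 0 0 0 0 0 0' >/dev/null
python3 - <<'E'
from h import *
from go import jig
cal=optics.get_calibration("wrist"); im,d=optics.get_image("wrist")
np.savez("wrist1.npz",im=im,d=d,K=cal["K"],V=cal["view"])
for t in ["stop_face","fence_face","guard_mouth","blank_top","keeper_peg","keeper_hinge"]:
    for x,c in lm("wrist",t,1): print(t,np.round(jig(np.array(x)*1000),1),c)
cv2.imwrite("pics/w1.png",im[...,::-1])
E
python3 go.py 5 15 45 180
```

```text
stop_face [-26.5  97.5  12.7] 0.65
fence_face [-126.2    2.9    7.4] 0.61
guard_mouth [73.2  2.4 12.5] 0.58
blank_top [38.6  9.6 27. ] 0.74
keeper_peg [-83.3 111.6  54.4] 0.74
keeper_hinge [ -3.2 115.9  27.9] 0.83
t 3.2 jig [  2.2   4.1 226.8] F [0.  0.  0.2] w 0.3 q [-13.  23.  18.  96.  -7.  63. 107.] rpy [-179.7    0.  -169.7]
shift [ -2.6  11.8 181.7]
turn [-0.27  0.03 -0.54]
```

View pics/w1.png

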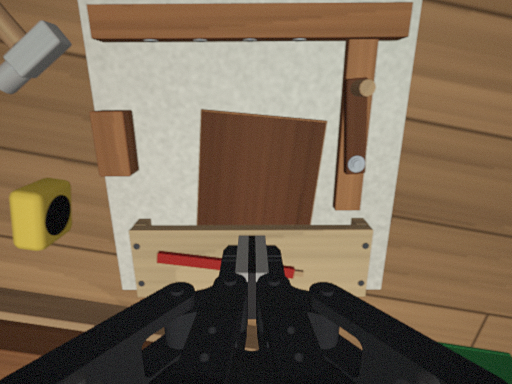

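```bash

python3 -m pendant '-2 12 40 0 0 0 0;0 0 40 0 0 0 0;0 0 40 0 0 0 0;0 0 40 0 0 0 0;0 0 15 0 0 0 0;0 0 0 0 0 0 0;0 0 0 0 0 0 0' 
python3 go.py 5 15 35 180
```

```text
time_s: 3.9
position: [0.5964, -0.0361, 0.05]
eef_rot: [-179.8, 0.5, -169.3]
wrist_force: [0.0, 0.1, 0.1]
gripper_width: -0.0
t 3.9 jig [ 7.8 19.8 50. ] F [0.  0.1 0.1] w -0.0 q [-11.  34.  14. 106. -12.  41. 110.] rpy [-179.8    0.5 -169.3]
shift [ 2.9 -4.7 15. ]
turn [-0.22  0.53 -0.14]
```

```bash

python3 -m pendant '3 -4 7 -0.2 0.5 0 0;0 0 7 0 0 0 0;0 0 3 0 0 0 0;0 0 0 0 0 0 0;0 0 0.5 0 0 0 0;0 0 0.5 0 0 0 0;0 0 0.5 0 0 0 0;0 0 0.5 0 0 0 0' 
python3 go.py 5 15 24.5 180
```

```text
time_s: 4.7
position: [0.5974, -0.0409, 0.0344]
eef_rot: [-179.9, 0.4, -169.2]
wrist_force: [0.1, 0.0, -0.5]
gripper_width: 0.0
t 4.7 jig [ 7.9 14.9 34.4] F [ 0.1  0.  -0.5] w 0.0 q [-10.  35.  13. 106. -12.  39. 111.] rpy [-179.9    0.4 -169.2]
shift [3.  0.1 9.9]
turn [-0.06  0.45 -0.12]
```

```bash

python3 -m pendant '0 0 1.5 0 0 0 0;0 0 1.5 0 0 0 0;0 0 1 0 0 0 0;0 0 0.5 0 0 0 0;0 0 0.5 0 0 0 0;0 0 0.5 0 0 0 0;0 0 0.5 0 0 0 0;0 0 0.5 0 0 0 0' ;python3 -m pendant '0 0 0.5 0 0 0 0;0 0 0.5 0 0 0 0;0 0 0.5 0 0 0 0'
```

```text
time_s: 5.5
position: [0.5974, -0.0408, 0.0273]
eef_rot: [-179.9, 0.4, -169.2]
wrist_force: [0.6, 0.7, 0.7]
gripper_width: -0.0001
time_s: 5.8
position: [0.5975, -0.0407, 0.0257]
eef_rot: [-179.9, 0.4, -169.2]
wrist_force: [-0.9, 0.8, 0.0]
gripper_width: -0.0002
```

```bash

for i in 1; do python3 -m pendant '0 0 0.5 0 0 0 0;0 0 0.5 0 0 0 0'; done; python3 -m pendant '0 0 0.5 0 0 0 0'; python3 -m pendant '0 0 0.4 0 0 0 0'
```

```text
time_s: 6.0
position: [0.5975, -0.0407, 0.0246]
eef_rot: [-179.9, 0.4, -169.2]
wrist_force: [-0.0, -0.1, -0.2]
gripper_width: -0.0001
time_s: 6.1
position: [0.5975, -0.0407, 0.0242]
eef_rot: [-179.9, 0.5, -169.2]
wrist_force: [-3.0, 0.1, 8.0]
gripper_width: 0.0002
time_s: 6.2
position: [0.5976, -0.0408, 0.0242]
eef_rot: [-179.9, 0.5, -169.2]
wrist_force: [-3.1, 1.1, 8.1]
gripper_width: 0.0003
```

```bash
python3 -m pendant '0 0 0.5 0 0 0 0'; python3 -m pendant '0 0 0.55 0 0 0 0';python3 -m pendant '0.5 0 0.6 0 0 0 0'
```

```text
time_s: 6.3
position: [0.5975, -0.0408, 0.0242]
eef_rot: [-180.0, 0.5, -169.2]
wrist_force: [-2.9, 0.4, 7.8]
gripper_width: 0.0002
time_s: 6.4
position: [0.5975, -0.0407, 0.0242]
eef_rot: [-180.0, 0.5, -169.2]
wrist_force: [-2.5, 0.8, 6.9]
gripper_width: -0.0003
time_s: 6.5
position: [0.5975, -0.0408, 0.0242]
eef_rot: [-180.0, 0.5, -169.2]
wrist_force: [-0.1, 0.5, 5.7]
gripper_width: -0.0001
```

```bash
python3 -m pendant '0 0 0.8 0 0 0 0'; python3 -m pendant '0 0 0.9 0 0 0 0';python3 -m pendant '0 0 1 0 0 0 0'
```

```text
time_s: 6.6
position: [0.5975, -0.0407, 0.0241]
eef_rot: [-180.0, 0.5, -169.2]
wrist_force: [-4.3, 0.9, 12.5]
gripper_width: 0.0001
time_s: 6.7
position: [0.5975, -0.0408, 0.0241]
eef_rot: [-180.0, 0.6, -169.3]
wrist_force: [-4.5, -0.5, 13.9]
gripper_width: 0.0003
time_s: 6.8
position: [0.5976, -0.0408, 0.0241]
eef_rot: [180.0, 0.6, -169.3]
wrist_force: [-4.5, 0.8, 13.8]
gripper_width: 0.0005
```

```bash
python3 -m pendant '1 0.3 0.75 0 0 0 0;2 0.5 0.75 0 0 0 0'; python3 -m pendant '2 0.5 0.75 0 0 0 0;2 0.5 0.75 0 0 0 0';python3 go.py
```

```text
time_s: 7.0
position: [0.5968, -0.0407, 0.0242]
eef_rot: [-180.0, 0.9, -169.3]
wrist_force: [3.5, -0.4, 4.0]
gripper_width: 0.0002
time_s: 7.2
position: [0.5958, -0.0406, 0.0242]
eef_rot: [-179.9, 1.2, -169.3]
wrist_force: [3.5, -0.4, 5.7]
gripper_width: -0.0002
t 7.2 jig [ 6.4 15.4 24.2] F [ 3.5 -0.4  5.7] w -0.2 q [-10.  36.  13. 107. -13.  37. 111.] rpy [-179.9    1.2 -169.3]
```

```bash
python3 -m pendant '0 0 0.9 0 0.8 0 0'; python3 -m pendant '1.5 0.3 1 0 0.5 0 0';python3 -m pendant '2 0.5 1 0 0.5 0 0;2 0.5 1 0 0.5 0 0';python3 go.py
```

```text
time_s: 7.3
position: [0.5957, -0.0407, 0.0241]
eef_rot: [-179.9, 0.5, -169.3]
wrist_force: [-6.9, -0.3, 16.9]
gripper_width: -0.0
time_s: 7.4
position: [0.5956, -0.0407, 0.0241]
eef_rot: [-179.9, 0.1, -169.3]
wrist_force: [4.4, 0.2, 8.6]
gripper_width: 0.0002
time_s: 7.6
position: [0.5953, -0.0407, 0.0242]
eef_rot: [-179.8, -0.5, -169.3]
wrist_force: [3.0, -1.1, 6.6]
gripper_width: 0.0002
t 7.6 jig [ 5.9 15.5 24.2] F [ 3.  -1.1  6.6] w 0.2 q [-11.  37.  13. 106. -12.  39. 110.] rpy [-179.8   -0.5 -169.3]
```

```bash
python3 -m pendant '2 0.5 1.3 0 -0.2 0 0'; python3 -m pendant '2.5 0.5 1.4 0 0 0 0';python3 -m pendant '3 0.7 1.5 0 0 0 0';python3 go.py
```

```text
time_s: 7.7
position: [0.5953, -0.0406, 0.0241]
eef_rot: [-179.7, -0.1, -169.3]
wrist_force: [0.7, -0.2, 13.1]
gripper_width: -0.0001
time_s: 7.8
position: [0.5953, -0.0407, 0.0241]
eef_rot: [-179.6, 0.2, -169.3]
wrist_force: [4.3, 0.1, 10.9]
gripper_width: -0.0001
time_s: 7.9
position: [0.5952, -0.0406, 0.0241]
eef_rot: [-179.6, 0.6, -169.3]
wrist_force: [5.6, 0.3, 9.6]
gripper_width: -0.0002
t 7.9 jig [ 5.7 15.6 24.1] F [5.6 0.3 9.6] w -0.2 q [-11.  36.  13. 107. -12.  38. 110.] rpy [-179.6    0.6 -169.3]
```

```bash
python3 -m pendant '4 1 1.8 0 0.3 0 0'; python3 -m pendant '5 1.2 2 0 0.2 0 0';python3 -m pendant '6 1.5 2.2 0 0.2 0 0';python3 go.py
```

```text
time_s: 8.0
position: [0.5945, -0.0406, 0.0241]
eef_rot: [-179.5, 0.7, -169.3]
wrist_force: [6.2, -0.6, 12.9]
gripper_width: -0.0001
time_s: 8.1
position: [0.5934, -0.0405, 0.0242]
eef_rot: [-179.4, 0.9, -169.3]
wrist_force: [6.8, -1.2, 13.9]
gripper_width: 0.0001
time_s: 8.2
position: [0.5917, -0.0405, 0.0242]
eef_rot: [-179.3, 1.2, -169.3]
wrist_force: [5.9, -0.6, 14.6]
gripper_width: 0.0004
t 8.2 jig [ 2.3 16.3 24.2] F [ 5.9 -0.6 14.6] w 0.4 q [-11.  36.  13. 108. -12.  36. 110.] rpy [-179.3    1.2 -169.3]
```

```bash
python3 -m pendant '6 1.6 1.9 -0.2 0.3 0 0;6 1.6 1.9 -0.2 0.3 0 0'; python3 -m pendant '6 1.6 1.9 -0.2 0.3 0 0;6 1.6 1.9 -0.2 0.3 0 0';python3 go.py
```

```text
time_s: 8.4
position: [0.587, -0.04, 0.0242]
eef_rot: [-179.5, 1.5, -169.3]
wrist_force: [5.3, -1.1, 12.5]
gripper_width: 0.0001
time_s: 8.6
position: [0.5825, -0.0396, 0.0242]
eef_rot: [-179.7, 1.8, -169.3]
wrist_force: [5.5, -0.7, 13.2]
gripper_width: 0.0001
t 8.6 jig [-6.5 18.9 24.2] F [ 5.5 -0.7 13.2] w 0.1 q [-10.  35.  13. 110. -13.  35. 111.] rpy [-179.7    1.8 -169.3]
```

```bash
cat > bl.py <<'E'
from h import *
from go import jig
for c in ["side","scene"]:
    optics.get_image(c)
    for x,k in lm(c,"blank_top",1): print(c,np.round(jig(np.array(x)*1000),1),k)
E
python3 bl.py; python3 go.py
```

```text
side [23.  13.  22.5] 0.57
scene [22.8 13.1 25. ] 0.83
t 8.8 jig [-6.9 19.  24.2] F [ 4.  -0.4 14.6] w -0.5 q [-10.  35.  13. 110. -13.  35. 111.] rpy [-179.7    1.7 -169.3]
```

```bash
python3 -m pendant '6 1.6 1.8 -0.1 0.5 0 0;6 1.6 1.8 0 0.5 0 0;6 1.6 1.8 0 0.5 0 0;6 1.6 1.8 0 0.5 0 0';  python3 -m pendant '6 1.6 1.8 0 0.5 0 0;6 1.6 1.8 0 0.5 0 0;6 1.6 1.8 0 0.5 0 0;6 1.6 1.8 0 0.5 0 0';python3 go.py
```

```text
time_s: 9.2
position: [0.5727, -0.039, 0.0242]
eef_rot: [-179.4, 1.4, -169.3]
wrist_force: [5.6, -0.1, 12.3]
gripper_width: -0.0
time_s: 9.6
position: [0.5632, -0.0382, 0.0241]
eef_rot: [-179.0, 1.1, -169.4]
wrist_force: [6.0, -0.6, 12.0]
gripper_width: -0.0001
t 9.6 jig [-25.2  24.   24.1] F [ 6.  -0.6 12. ] w -0.1 q [-12.  34.  13. 112. -12.  34. 110.] rpy [-179.     1.1 -169.4]
```

```bash
python3 -m pendant '6 1.6 1.8 -0.3 0.4 0 0;6 1.6 1.8 -0.3 0.4 0 0;6 1.6 1.8 -0.2 0.4 0 0;6 1.6 1.8 -0.2 0.4 0 0';  python3 -m pendant '6 1.6 1.8 -0.2 0.4 0 0;6 1.6 1.8 -0.2 0.4 0 0;6 1.6 1.8 -0.2 0.4 0 0;6 1.6 1.8 -0.2 0.4 0 0';python3 go.py; python3 bl.py
```

```text
time_s: 10.0
position: [0.5542, -0.0373, 0.0241]
eef_rot: [-179.6, 1.2, -169.4]
wrist_force: [6.7, -0.1, 12.7]
gripper_width: -0.0001
time_s: 10.4
position: [0.5454, -0.0366, 0.0241]
eef_rot: [180.0, 1.4, -169.4]
wrist_force: [6.1, 0.0, 13.2]
gripper_width: -0.0002
t 10.4 jig [-42.4  28.9  24.1] F [ 6.1  0.  13.2] w -0.2 q [-11.  32.  12. 115. -13.  33. 111.] rpy [ 180.     1.4 -169.4]
side [-54.2 488.8  -0.6] 0.69
scene [-12.5  23.8  24.4] 0.68
```

```bash
python3 -m pendant '6 1.6 1.7 0 0.5 0 0;6 1.6 1.7 0 0.5 0 0;6 1.4 1.7 0 0.5 0 0;6 1.4 1.7 0 0.5 0 0';  python3 -m pendant '6 1 1.7 0 0.4 0 0;6 1 1.7 0 0.4 0 0;6 1 1.7 0 0.4 0 0;6 1 1.7 0 0.4 0 0';python3 go.py
```

```text
time_s: 11.0
position: [0.5363, -0.0369, 0.0241]
eef_rot: [-179.6, 1.1, -169.5]
wrist_force: [6.3, -1.1, 12.6]
gripper_width: 0.0002
time_s: 11.4
position: [0.5282, -0.0381, 0.0241]
eef_rot: [-179.2, 1.2, -169.5]
wrist_force: [6.6, 0.3, 12.4]
gripper_width: -0.0001
t 11.4 jig [-59.6  30.7  24.1] F [ 6.6  0.3 12.4] w -0.1 q [-12.  31.  13. 117. -12.  31. 110.] rpy [-179.2    1.2 -169.5]
```

```bash
python3 -m pendant '6 0.5 1.7 0 0.4 0 0;6 0.5 1.7 0 0.4 0 0';  python3 -m pendant '6 0.5 1.7 0 0.4 0 0;6 0.5 1.7 0 0.4 0 0';python3 go.py; python3 bl.py
```

```text
time_s: 11.6
position: [0.5248, -0.0389, 0.0242]
eef_rot: [-179.0, 1.4, -169.5]
wrist_force: [7.2, 1.5, 10.8]
gripper_width: 0.0001
time_s: 11.8
position: [0.5219, -0.0396, 0.0242]
eef_rot: [-178.9, 1.6, -169.5]
wrist_force: [7.2, 0.4, 11.4]
gripper_width: -0.0005
t 11.8 jig [-66.1  30.4  24.2] F [ 7.2  0.4 11.4] w -0.5 q [-12.  31.  13. 118. -12.  30. 110.] rpy [-178.9    1.6 -169.5]
side [-31.8  31.   23.6] 0.69
scene [-34.2  26.5  22. ] 0.85
```

```bash
python3 -m pendant '7 0.5 1.7 -0.3 0.4 0 0;7 0.5 1.7 -0.3 0.4 0 0;7 1 1.7 -0.3 0.4 0 0';  python3 -m pendant '7 1 1.7 -0.2 0.4 0 0;7 2 1.7 -0.2 0.4 0 0;7 2 1.7 0 0.4 0 0'; python3 go.py; python3 - <<'E'
from fit import *
from go import jig
for cam in ["scene","side"]:
    cal=optics.get_calibration(cam); im,d=optics.get_image(cam); K,V=cal["K"],cal["view"]
    gx,gy=np.meshgrid(np.arange(-150,90,.6),np.arange(-80,150,.6),indexing="ij")
    xy=np.stack([gx,gy],-1)@Rj.T+t
    W=np.concatenate([xy,np.full(gx.shape+(1,),24.)],-1)/1000
    C=W@V[:3,:3].T+V[:3,3]; uv=C[...,:2]/C[...,2:]*[K[0,0],K[1,1]]+[K[0,2],K[1,2]]
    o=cv2.remap(im,uv[...,0].astype(np.float32),uv[...,1].astype(np.float32),cv2.INTER_CUBIC)[::-1,::-1]
    cv2.imwrite(f"pics/t2_{cam}.png",o[...,::-1])
cv2.imwrite('pics/t2.png',np.hstack([cv2.imread(f'pics/t2_{c}.png') for c in('scene','side')]))
E
```

```text
time_s: 12.3
position: [0.5153, -0.0406, 0.0242]
eef_rot: [-179.5, 1.9, -169.4]
wrist_force: [9.1, 0.2, 10.4]
gripper_width: -0.0
time_s: 12.6
position: [0.509, -0.0405, 0.0242]
eef_rot: [-179.5, 2.3, -169.4]
wrist_force: [8.0, -0.9, 11.9]
gripper_width: -0.0
t 12.6 jig [-78.9  32.   24.2] F [ 8.  -0.9 11.9] w -0.0 q [-11.  30.  12. 121. -13.  28. 111.] rpy [-179.5    2.3 -169.4]
```

View pics/t2.png

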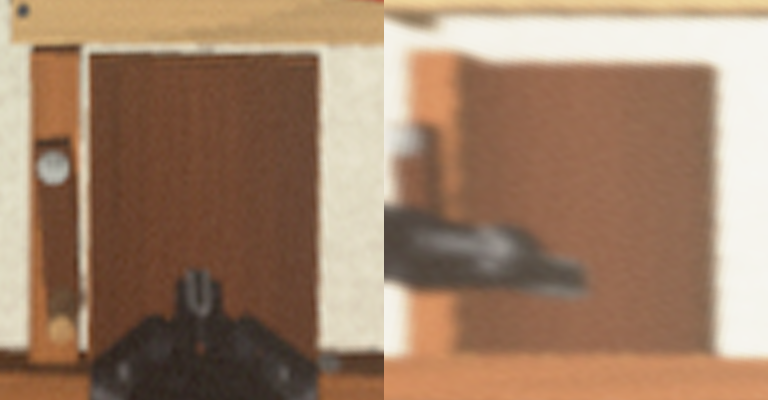

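```bash
python3 -m pendant '0 0 -3 0 0 0 0;0 0 -3 0 1 0 0;-10 0 0 0.3 1 0 0;-12 0 0 0 0.5 0 0;-12 0 0 0 0 0 0;-10 0 0 0 0 0 0;0 0 0 0 0 0 0'; python3 go.py -35 30 26 180
```

```text
time_s: 13.4
position: [0.5495, -0.0321, 0.0295]
eef_rot: [-179.3, -0.6, -169.4]
wrist_force: [-0.3, -0.6, 0.6]
gripper_width: 0.0001
t 13.4 jig [-37.5  32.6  29.5] F [-0.3 -0.6  0.6] w 0.1 q [-13.  33.  14. 112. -11.  36. 109.] rpy [-179.3   -0.6 -169.4]
shift [-2.6 -2.6  3.5]
turn [-0.68 -0.65 -0.31]
```

```bash
python3 -m pendant '-2 -2 1 -0.6 -0.6 0 0;0 0 1 0 0 0 0;0 0 0.5 0 0 0 0;0 0 0.5 0 0 0 0;0 0 0.5 0 0 0 0';python3 -m pendant '0 0 0.5 0 0 0 0;0 0 0.5 0 0 0 0'; python3 go.py -35 30 26 180
```

```text
time_s: 13.9
position: [0.5495, -0.0348, 0.0252]
eef_rot: [-180.0, -0.1, -169.5]
wrist_force: [0.6, -0.4, 0.6]
gripper_width: -0.0
time_s: 14.1
position: [0.5493, -0.0348, 0.0242]
eef_rot: [-180.0, -0.1, -169.5]
wrist_force: [-0.4, 0.1, 5.3]
gripper_width: -0.0002
t 14.1 jig [-38.2  30.   24.2] F [-0.4  0.1  5.3] w -0.2 q [-11.  33.  13. 113. -12.  35. 110.] rpy [-1.800e+02 -1.000e-01 -1.695e+02]
shift [-3.2  0.1 -1.8]
turn [-0.   -0.15 -0.4 ]
```

```bash
python3 -m pendant '0 0 0.7 0 0 0 0;0 1.5 0.8 0 0 0 0';python3 -m pendant '0 3 0.8 0 0 0 0';python3 -m pendant '0.5 4 0.8 0 0 0 0'; python3 go.py
```

```text
time_s: 14.3
position: [0.5494, -0.0344, 0.0241]
eef_rot: [-179.9, -0.1, -169.6]
wrist_force: [-2.0, -5.4, 11.3]
gripper_width: 0.0002
time_s: 14.4
position: [0.5496, -0.0329, 0.0241]
eef_rot: [-179.9, 0.0, -169.6]
wrist_force: [-0.9, -4.5, 6.5]
gripper_width: -0.0001
time_s: 14.5
position: [0.5495, -0.0304, 0.0241]
eef_rot: [-179.8, 0.1, -169.7]
wrist_force: [-0.7, -3.9, 6.3]
gripper_width: 0.0001
t 14.5 jig [-37.2  34.3  24.1] F [-0.7 -3.9  6.3] w 0.1 q [-12.  33.  13. 113. -12.  35. 109.] rpy [-1.798e+02  1.000e-01 -1.697e+02]
```

```bash
python3 -m pendant '0.5 1 1.1 0 0 0 0';python3 -m pendant '0.5 2.5 1.2 0 0 0 0';python3 -m pendant '0.5 3 1.2 0 0 0 0'; python3 go.py; python3 bl.py
```

```text
time_s: 14.6
position: [0.5495, -0.0301, 0.0241]
eef_rot: [-179.7, 0.2, -169.7]
wrist_force: [-4.5, -0.3, 17.7]
gripper_width: 0.0002
time_s: 14.7
position: [0.5495, -0.0299, 0.0241]
eef_rot: [-179.6, 0.3, -169.8]
wrist_force: [-2.8, -10.3, 15.9]
gripper_width: 0.0001
time_s: 14.8
position: [0.5495, -0.0299, 0.0241]
eef_rot: [-179.4, 0.4, -170.0]
wrist_force: [-2.3, -9.6, 13.3]
gripper_width: -0.0001
t 14.8 jig [-37.1  34.8  24.1] F [-2.3 -9.6 13.3] w -0.1 q [-13.  33.  14. 114. -12.  34. 109.] rpy [-179.4    0.4 -170. ]
side [-34.8  32.8  22.9] 0.76
scene [-35.8  35.3  23.9] 0.76
```

```bash
python3 -m pendant '2 3 1.1 -0.2 0.2 0.2 0';python3 -m pendant '4 3 1.3 -0.3 0.2 0.2 0';python3 -m pendant '5 2.5 1.5 -0.3 0 0.2 0'; python3 -m pendant '6 2 1.7 -0.3 0.2 0 0';python3 go.py
```

```text
time_s: 15.1
position: [0.5489, -0.0292, 0.0242]
eef_rot: [-179.5, 0.5, -170.3]
wrist_force: [3.8, -3.4, 6.3]
gripper_width: -0.0002
time_s: 15.2
position: [0.5474, -0.0282, 0.0242]
eef_rot: [-179.6, 0.6, -170.5]
wrist_force: [5.6, -1.7, 6.6]
gripper_width: 0.0002
time_s: 15.3
position: [0.5458, -0.0275, 0.0242]
eef_rot: [-179.8, 1.0, -170.8]
wrist_force: [5.8, -3.1, 8.4]
gripper_width: 0.0001
time_s: 15.4
position: [0.5438, -0.0274, 0.0242]
eef_rot: [-180.0, 1.2, -170.8]
wrist_force: [7.5, -1.1, 9.6]
gripper_width: -0.0004
t 15.4 jig [-42.3  38.3  24.2] F [ 7.5 -1.1  9.6] w -0.4 q [-12.  32.  13. 115. -13.  33. 109.] rpy [-180.     1.2 -170.8]
```

```bash
python3 -m pendant '7 2 1.8 -0.1 0.3 -0.4 0';python3 -m pendant '6 4 1.7 -0.1 0.3 -0.4 0';python3 -m pendant '4 5 1.5 -0.1 0.3 -0.4 0';  python3 go.py; python3 bl.py
```

```text
time_s: 15.5
position: [0.5412, -0.0271, 0.0242]
eef_rot: [-180.0, 1.4, -170.5]
wrist_force: [7.3, -0.9, 10.1]
gripper_width: 0.0002
time_s: 15.6
position: [0.5387, -0.0255, 0.0242]
eef_rot: [-179.9, 1.6, -170.1]
wrist_force: [4.3, -4.5, 8.7]
gripper_width: -0.0004
time_s: 15.7
position: [0.537, -0.0229, 0.0242]
eef_rot: [-179.9, 1.6, -169.8]
wrist_force: [2.8, -5.7, 8.7]
gripper_width: -0.0002
t 15.7 jig [-48.1  43.9  24.2] F [ 2.8 -5.7  8.7] w -0.2 q [-12.  32.  13. 116. -13.  32. 109.] rpy [-179.9    1.6 -169.8]
side [-38.8  34.1  22.7] 0.67
scene [-35.8  34.   25.7] 0.92
```

```bash
python3 -m pendant '0 0 -3 0 0 0 0;0 0 -15 0 0.8 -0.4 0;-10 -4 -40 0 0.8 -0.4 0;-15 -4 -40 0 0 0 0;-15 -4 -40 0 0 0 0;-10 0 -20 0 0 0 0;0 0 0 0 0 0 0;0 0 0 0 0 0 0'; python3 go.py; cat > look.py <<'E'
import sys
from fit import *
cal=optics.get_calibration("wrist"); im,d=optics.get_image("wrist"); K,V=cal["K"],cal["view"]
n=sys.argv[1]; z=float(sys.argv[2])
gx,gy=np.meshgrid(np.arange(-150,130,.5),np.arange(-80,160,.5),indexing="ij")
W=np.concatenate([np.stack([gx,gy],-1)@Rj.T+t,np.full(gx.shape+(1,),z)],-1)/1000
C=W@V[:3,:3].T+V[:3,3]; uv=C[...,:2]/C[...,2:]*[K[0,0],K[1,1]]+[K[0,2],K[1,2]]
o=cv2.remap(im,uv[...,0].astype(np.float32),uv[...,1].astype(np.float32),cv2.INTER_CUBIC)[::-1,::-1]
cv2.imwrite(f"pics/{n}.png",o[...,::-1])
E
python3 look.py w2 24
```

```text
time_s: 16.7
position: [0.5867, -0.0242, 0.1882]
eef_rot: [-179.9, -0.3, -168.9]
wrist_force: [0.7, 0.4, -0.3]
gripper_width: 0.0001
t 16.7 jig [  0.5  33.3 188.2] F [ 0.7  0.4 -0.3] w 0.1 q [-15.  24.  17. 100.  -8.  58. 106.] rpy [-179.9   -0.3 -168.9]
```

View pics/w2.png

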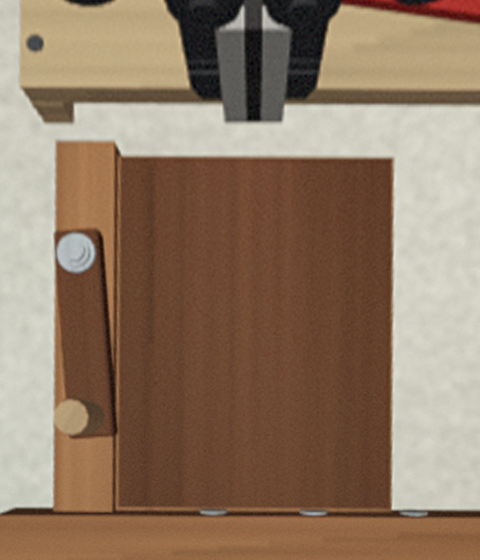

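```bash
python3 -c "
import cv2,numpy as np
im=cv2.imread('pics/w2.png'); 
a=cv2.resize(im[490:525,100:400],None,fx=2.6,fy=6,interpolation=cv2.INTER_NEAREST);b=cv2.resize(im[150:515,95:135],(780,320),interpolation=cv2.INTER_NEAREST) if 0 else cv2.resize(cv2.rotate(im[150:515,95:135],cv2.ROTATE_90_CLOCKWISE),(780,320),interpolation=cv2.INTER_NEAREST)
cv2.imwrite('pics/z2.png',np.vstack([a,b]))"
python3 go.py -78 115 110 0
```

```text
t 16.75 jig [  0.4  33.4 188. ] F [ 1.2 -0.4  0.5] w -0.2 q [-15.  24.  17. 100.  -8.  58. 106.] rpy [-179.9   -0.3 -168.9]
shift [77.7 82.1 78.3]
turn [ 5.0000e-01 -1.6000e-01 -1.7977e+02]
```

View pics/z2.png

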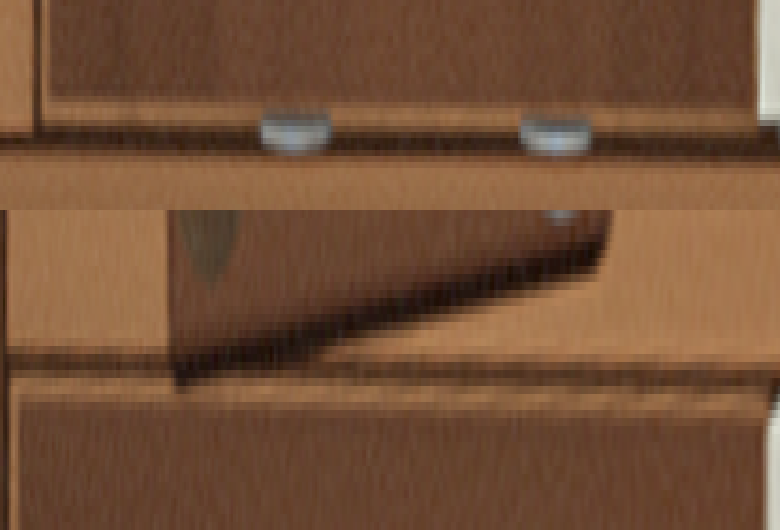

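```bash
python3 -m pendant '0 0 0 0 0 8.55 50;0 0 0 0 0 8.55 50;0 0 0 0 0 8.55 50;0 0 0 0 0 8.55 50;0 0 0 0 0 8.55 50;0 0 0 0 0 8.55 50;0 0 0 0 0 8.55 50;0 0 0 0 0 8.55 50' >/dev/null; python3 -m pendant '0 0 0 0 0 8.55 50;0 0 0 0 0 8.55 50;0 0 0 0 0 8.55 50;0 0 0 0 0 8.55 50;0 0 0 0 0 8.55 50;0 0 0 0 0 8.55 50;0 0 0 0 0 8.55 50;0 0 0 0 0 8.55 50' >/dev/null; python3 -m pendant '0 0 0 0 0 8.55 50;0 0 0 0 0 8.55 50;0 0 0 0 0 8.55 50;0 0 0 0 0 8.55 50' >/dev/null; python3 go.py -78 113 110 0
```

```text
t 18.75 jig [-28.6  38.5 158.2] F [-0.9  0.3  0.1] w 42.5 q [-43.  37.  63. 105. -35.  64. -38.] rpy [-179.2    3.3   18.9]
shift [-35.7 -80.   51.4]
turn [-0.53  3.35  8.01]
```

```bash
python3 -m pendant '-9 -20 0 0 3.3 7 50;-12 -22 0 0 0 0 50;-12 -22 0 0 0 0 50;-4 -14 0 0 0 0 50;0 0 0 0 0 0 50' >/dev/null; python3 go.py -78 113 110 0
```

```text
t 19.25 jig [-77.6 116.7 152.4] F [ 0.5 -0.7  0.9] w 42.8 q [-58.  32.  69. 116. -36.  58. -50.] rpy [-179.6    0.8   10.9]
shift [ 0.2  4.  42.3]
turn [-0.39  0.77  0.  ]
```

```bash
python3 -m pendant '0 4 20 0 0.7 -8.5 50;0 0 0 0 0 -8.5 50;0 0 0 0 0 -8.5 50;0 0 0 0 0 0 50' >/dev/null; python3 go.py -79 112 90 30; python3 - <<'E'
from h import *
from go import jig
for c in ["wrist","scene"]:
    im,d=optics.get_image(c)
    for t in ["keeper_peg","keeper_hinge"]:
        for x,k in lm(c,t,1): print(c,t,np.round(jig(np.array(x)*1000),1),k)
E
```

```text
t 19.65 jig [-80.6 110.7 128.9] F [-0.2  1.3 -0.9] w 42.9 q [-52.  30.  59. 118. -33.  51. -27.] rpy [-179.6    0.2   36.9]
shift [ 2.2 -0.2 38.8]
turn [-0.38  0.17 -3.96]
wrist keeper_peg [-82.2 110.9  51.6] 0.85
wrist keeper_hinge [ -2.4 115.8  29.6] 0.57
scene keeper_peg [-81.4 111.2  52.1] 0.72
scene keeper_hinge [ -1.4 117.8  28.7] 0.84
```

```bash
python3 -m pendant '0 0 30 0 0 -3.9 50;0 0 20 0 0 0 50;0 0 10 0 0 0 50;0 0 6 0 0 0 50;0 0 0 0 0 0 50' ; python3 go.py -80 111 48 30
```

```text
time_s: 20.45
position: [0.4943, 0.0375, 0.0616]
eef_rot: [-179.8, 0.1, 40.5]
wrist_force: [-0.1, 0.6, 0.3]
gripper_width: 0.0424
t 20.45 jig [-78.6 111.4  61.6] F [-0.1  0.6  0.3] w 42.4 q [-46.  34.  51. 121. -40.  43. -19.] rpy [-1.798e+02  1.000e-01  4.050e+01]
shift [-1.4 -0.3 13.6]
turn [-0.19  0.1  -0.41]
```

```bash
python3 -m pendant '-1 0 8 0 0 0 50;0 0 5 0 0 0 40;0 0 0 0 0 0 28;0 0 0 0 0 0 28;0 0 0 0 0 0 28' ; python3 go.py -67.5 76 48 30
```

```text
time_s: 20.95
position: [0.4947, 0.037, 0.0492]
eef_rot: [-179.9, -0.0, 40.4]
wrist_force: [0.5, -0.7, 0.4]
gripper_width: 0.0236
t 20.95 jig [-78.3 110.7  49.2] F [ 0.5 -0.7  0.4] w 23.6 q [-45.  35.  50. 122. -42.  42. -17.] rpy [-179.9   -0.    40.4]
shift [-7.8 35.5  1.1]
turn [-0.11 -0.03 -0.44]
```

```bash
python3 -m pendant '-3 6 0 0 0 0 28;-2 7 0 0 0 0 28;-1 7 0 0 0 0 28;-1 7 0 0 0 0 28;-1 6 0 0 0 0 28;0 4 0 0 0 0 28;0 0 0 0 0 0 28' ; python3 go.py -39 47.5 48 60
```

```text
time_s: 21.65
position: [0.5131, 0.0002, 0.0491]
eef_rot: [-179.8, 0.0, 40.4]
wrist_force: [-1.3, 1.0, -0.3]
gripper_width: 0.0238
t 21.65 jig [-67.2  71.1  49.1] F [-1.3  1.  -0.3] w 23.8 q [-40.  36.  49. 119. -41.  43. -14.] rpy [-179.8    0.    40.4]
shift [12.9 34.5  1. ]
turn [-2.200e-01 -3.000e-02 -3.049e+01]
```

```bash
python3 -m pendant '1.5 9 0 0 0 -7.6 28;1.5 9 0 0 0 -7.6 28;1.5 9 0 0 0 -7.6 28;1.5 9 0 0 0 -7.6 28;0 0 0 0 0 0 28' ; python3 go.py 3 37 48 90
```

```text
time_s: 22.15
position: [0.5457, -0.0174, 0.0487]
eef_rot: [-179.8, -0.1, 71.9]
wrist_force: [0.7, -0.6, 0.4]
gripper_width: 0.0242
t 22.15 jig [-38.4  47.7  48.7] F [ 0.7 -0.6  0.4] w 24.2 q [-31.  36.  40. 114. -34.  42.  11.] rpy [-1.798e+02 -1.000e-01  7.190e+01]
shift [10.7 41.4  0.6]
turn [ -0.2   -0.1  -28.95]
```

```bash
python3 -m pendant '1.2 9 0 0 0 -7.2 28;1.2 9 0 0 0 -7.2 28;1.2 9 0 0 0 -7.2 28;1.2 8 0 0 0 -7.2 28;0 3 0 0 0 0 28;0 0 0 0 0 0 28' ; python3 go.py 4 37 48 90;  python3 - <<'E'
from h import *
from go import jig
for c in ["side","scene"]:
    im,d=optics.get_image(c)
    for t in ["keeper_peg","keeper_hinge","blank_top"]:
        for x,k in lm(c,t,1): print(c,t,np.round(jig(np.array(x)*1000),1),k)
E
```

```text
time_s: 22.75
position: [0.5818, -0.0173, 0.0477]
eef_rot: [-179.6, -0.1, 100.2]
wrist_force: [-0.4, -0.4, -0.5]
gripper_width: 0.0238
t 22.75 jig [-3.  41.  47.7] F [-0.4 -0.4 -0.5] w 23.8 q [-25.  36.  32. 108. -27.  43.  32.] rpy [-1.796e+02 -1.000e-01  1.002e+02]
shift [-4.   7.1 -0.4]
turn [-0.36 -0.14 -0.7 ]
side keeper_hinge [ -1.  117.2  29.3] 0.86
side blank_top [-35.8  32.6  24. ] 0.77
scene keeper_peg [-7.4 40.2 51.6] 0.78
scene keeper_hinge [ -0.2 119.2  28.1] 0.59
scene blank_top [-37.7  32.3  22.4] 0.97
```

```bash
python3 -m pendant '-1 3 0 0 0 0 28;0 3 0 0 0 0 28;0 1 0 0 0 0 28;0 0 0 0 0 0 28' >/dev/null; python3 go.py 4 37 48 90
```

```text
t 23.55 jig [ 3.6 40.  47.5] F [-1.  -0.8  1.1] w 24.2 q [-25.  37.  32. 107. -27.  44.  32.] rpy [-179.5   -0.2  100.4]
shift [-3.   0.5 -0.5]
turn [-0.45 -0.16 -0.47]
```

Back off a hair to free the pads, open a bit, rise and look.

```bash
python3 -m pendant '0 -3 0 0 0 0 40;0 0 0 0 0 0 40;0 0 -10 0 0 0 40;0 0 -25 0 0 0 40;0 0 -40 0 0 0 40;0 0 -40 0 0 0 40;0 0 -20 0 0 0 40;0 0 0 0 0 0 40'; python3 - <<'E'
from h import *
from go import jig
ims=[]
for c in ["wrist","scene","side"]:
    im,d=optics.get_image(c); ims.append(im)
    for t in ["keeper_peg","keeper_hinge","blank_top","offcut","pencil"]:
        for x,k in lm(c,t,1): print(c,t,np.round(jig(np.array(x)*1000),1),k)
cv2.imwrite("pics/w4.png",cv2.resize(ims[0],(768,576))[...,::-1])
cv2.imwrite("pics/sc4.png",np.hstack([cv2.resize(ims[1][130:300,140:320],(390,368)),cv2.resize(ims[2][150:290,190:380],(390,368))])[...,::-1])
E
python3 go.py
```

```text
time_s: 24.35
position: [0.5864, -0.0185, 0.1905]
eef_rot: [-179.6, -0.1, 100.3]
wrist_force: [0.4, 0.1, -0.2]
gripper_width: 0.0339
wrist keeper_peg [-3.9 40.3 52.5] 0.65
wrist keeper_hinge [ -4.4 116.3  29.1] 0.97
wrist offcut [ -25.1 -148.6   11.6] 0.91
wrist pencil [116.6 -29.2  45.9] 0.84
scene keeper_peg [-2.2 37.4 50.4] 0.61
scene keeper_hinge [  4.1 119.4  28.8] 0.77
scene blank_top [-37.3  31.6  23.9] 0.63
scene offcut [ -25.  -146.2   13.9] 0.81
scene pencil [115.8 -28.1  45.5] 0.96
side keeper_peg [-1.8 36.9 51.5] 0.78
side keeper_hinge [ -2.8 114.9  26.3] 0.76
side blank_top [-37.   34.2  22.9] 0.68
side offcut [ -25.3 -147.9   14.1] 0.86
side pencil [113.6 -27.1  49.2] 0.62
t 25.25 jig [ -0.3  39.6 186.8] F [-0.5 -0.4 -1. ] w 33.7 q [-30.  27.  38. 101. -19.  60.  26.] rpy [-1.793e+02 -1.000e-01  1.003e+02]
```

View pics/w4.png

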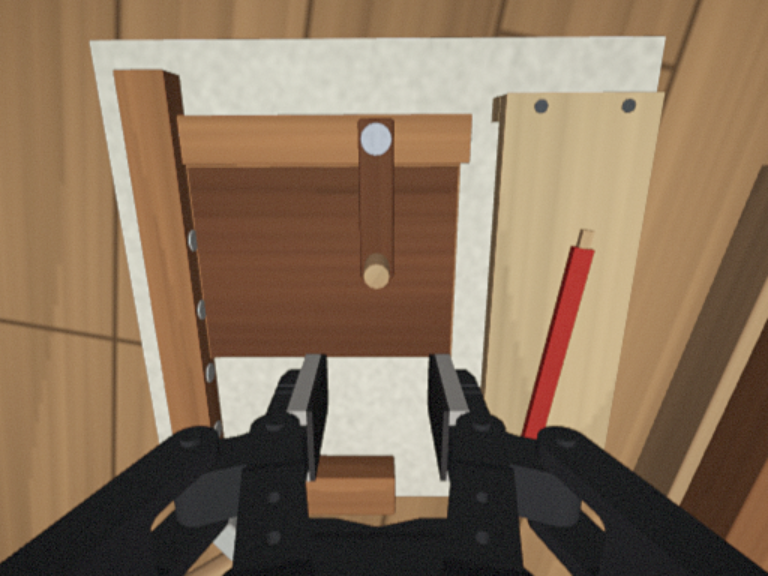

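View pics/sc4.png

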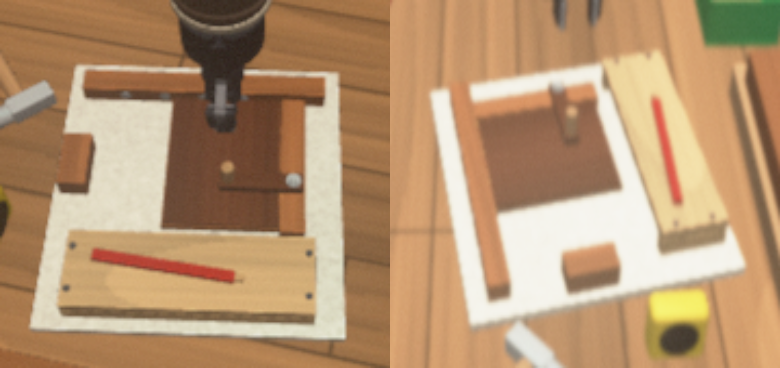

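The wrist view shows the keeper straight across the blank: pivot at (376,139), peg at (376,274). The blank is flush against the fence (left) and the stop (top), with no white gap. Nothing else has been disturbed, so I'm handing the job in.

```bash
python3 -c "
from bench import env
print(env.close_job())"
```

```text
the job is handed in; nothing more can be done
None
```

I dragged the blank home into the corner, swung the keeper across it, and handed the job in at about 25 s with the arm raised clear.

- **Blank:** I touched down twice at 5 mm/s and dragged it by friction to the fence, then to the side stop. The last pulls slipped over it while it stayed put. The final views show both edges flush with no base showing in the gaps. The spotter put its centre at about jig (-37, 32 to 34) mm against a nominal (-35, 30), within its own error.
- **Keeper:** I swung it with the peg loosely caged between the fingers. The final picture shows it square across the blank, at about 88–90°. The peg reads about (-2, 37) mm in the scene and side views, and the wrist view reads (-4, 40) mm, slightly short of the nominal (0, 37).
- **Pressing force:** The highest vertical force I read on the blank was 17.7 N, and mostly 10–14 N. That briefly went above the 10–12 N you advised. I only read the force at the end of each call, so I did not see what happened in between.
- **Drag force at the start:** In the first drag attempts it fell to about 4–6 N and the fingers may have skidded a millimetre or two before I pressed harder.
- **Other things:** The offcut and pencil look undisturbed. I did not measure the tape, square, hammer, driver, glue or mug, but the gripper only worked over the jig.

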